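# Stamp a carton on the sloped stamping jig

## Task

Stamp the green lancet carton: lay it flat on the sloped plate of the stamping jig, long side up and down the slope and uphill of the stamp, and let go so that it slides down under the stamp until it sits squarely home against both blue fences. Then press the red stamp knob down until you feel the pad bear firmly but gently on the carton, hold it for about a second, and let it spring back up, leaving the carton in the corner and the other things where they are.

Things in the scene. Friction and masses are not known exactly. Their poses are not given: they have to be found in the camera images.
- carton_green_centre (a point): Centre of the carton to be stamped: small white carton with a green panel, 31 x 47 x 72 mm, 35 to 70 g, lying loose on the worktop on its back, printed face up, so it is 31 mm high (centre 16 mm up). The point's z axis lies along the 72 mm length, y across the 47 mm width, x along the 31 mm thickness (pointing down at the start).
- carton_purple_centre (a point): Centre of the other carton, the same but with a purple panel; lies on the worktop likewise (the two may be in either place). Leave it alone.
- plate: Sloped smooth aluminium plate of the stamping jig, fixed to the worktop. Origin: lowest corner, on the top surface where the inner faces of the two blue fences meet, 34 mm above the worktop. x points up the slope along the side fence, away from the robot; y up across it to the robot's left; z is the normal. It drops about 20 deg along x, 15 deg along y; friction about 0.14.
- home (a point): Centre of the carton when it is home against both fences: plate coordinates x 36, y 23.5, z 15.8 mm, axes as the plate, 72 mm length along x. A carton let go lying flat and square with its centre some 100 mm up along x and 44 mm along y from here is clear of stamp and fences, and slides home by itself in about a second.
- stamp_top (a point): Centre of the top of the red mushroom knob (32 mm across) of the spring-loaded stamp, 96 mm above the plate along its normal, straight above home. Axes as the plate: press along -z. Moves with the stamp.
- carton_green: The green carton itself; origin at the middle of its 31 x 47 mm bottom end, axes as its centre point.
- carton_purple: The purple carton itself; origin at the middle of its bottom end.
- gel_pot: Small blue pot with white cap, 43 mm across, 60 mm high, standing on the left; leave it alone. Origin at its underside.
- timer: White wind-up timer with grey knob, 66 x 66 x 48 mm, on the right; leave it alone. Origin at its underside.
- bridge (a point): Middle of the underside of the grey bridge that carries the stamp, over the corner, 54 mm above the plate; axes as the plate. The bridge covers plate x 21 to 51, y -18 to 44 mm, so no gripper fits over the home position. The plate's top spans x 0 to 212, y 0 to 122 mm; fences (low one at x<0, side one at y<0) stand 14 mm above it, 6 mm thick.
- stamp: Stamp with its pad; moves along plate -z, origin below stamp_top on the plate when up, 18 mm travel. Spring: 1.5 N at the top, 0.25 N more per mm. Pad height is set anew each time: it meets a homed carton after 3 to 11 mm (2 to 4.5 N), then a 5 mm cushion adds 1.5 N per mm, then hard. A print needs over 3 N of pad on carton for 0.5 s; over 20 N crushes it. A knob force of 8 to 10 N is right.
There are look-alikes about, which are no part of the job. Leave any pink or turquoise look-alike of the carton_green alone.

How it is judged (in metres and radians):
On the way, in this order (a step that is already met when the one before it is completed fails the run):
1. the green carton lies home in the corner, let go and still (x of carton_green_centre in the frame of home below 0.003 m and y of carton_green_centre in the frame of home below 0.003 m and z of carton_green_centre in the frame of home below 0.004 m and angle between the z axis of carton_green_centre and the x axis of plate, either way round below 0.06 rad and contact force between the fingers and carton_green below 0.05 N and linear speed of carton_green below 0.02 m/s and distance between carton_green_centre and home below 0.006 m), for 0.2 s.
2. the stamp pad bears on the homed carton with more than 3 N for half a second (contact force between stamp and carton_green above 3 N and distance between carton_green_centre and home below 0.006 m), for 0.5 s.
At the end, for the whole second after the job is handed in: The green carton lies flat, square (within 3 degrees) and within 3 mm of both fences in the corner of the sloped plate, at rest, and the stamp has sprung back up (within 2.5 mm) (x of carton_green_centre in the frame of home below 0.003 m and y of carton_green_centre in the frame of home below 0.003 m and z of carton_green_centre in the frame of home below 0.004 m and distance between carton_green_centre and home below 0.006 m and angle between the z axis of carton_green_centre and the x axis of plate, either way round below 0.06 rad and angle between the x axis of carton_green_centre and the z axis of plate, either way round below 0.06 rad and z of stamp_top in the frame of home above 0.0777 m and linear speed of carton_green below 0.02 m/s); the robot touches nothing.
It fails at once if the stamp crushes the carton (over 20 N) (contact force between stamp and carton_green above 20 N).
It fails at once if the purple carton is disturbed (moved over 20 mm) (distance of carton_purple_centre from where it was at the start of the episode above 0.02 m).
It fails at once if the gel pot is disturbed (moved over 20 mm) (distance of gel_pot from where it was at the start of the episode above 0.02 m).
It fails at once if the timer is disturbed (moved over 20 mm) (distance of timer from where it was at the start of the episode above 0.02 m).
It also fails if it takes over 48 s, if anything falls off the work surface, if the arm or the gripper's body presses on something with over 40 N, if the wrist force passes 120 N, or if a joint passes its speed limit or range.

## Robot

A 6-joint arm with a two-finger parallel gripper is mounted at the origin on a cart in front of the work surface, level with it; the furniture and walls round the work are solid. World frame = base frame: x ahead of the robot, y to its left, z up, the work surface at z = 0. Lengths are in mm, angles in degrees, forces in N, time in s.
With the tool pointing down it reaches from about 300 to 850 mm from the base axis. Payload 4.2 kg.
Tool frame: the origin (TCP) lies between the finger pads; the fingertips stand ahead of it and the grasp point (between the pads) lies 3 mm ahead of it (nose_length is the z of the fingertips in the tool frame, in mm); z points along the fingers, y is the line along which they close (so a half turn about z gives the same grasp; the last joint's range is limited). The gripper opens to 91 mm and grips with 3 to 60 N. Pads are 32 mm wide; open, the fingers measure 118 mm over their backs; the gripper's body (76 mm by 178 mm) begins 60 mm behind the grasp point.
Start: joints at [-68.468, 18.312, 89.639, -0, 72.044, -1.146], TCP at [221.693, -530.559, 235.976] pointing down, gripper open.
Joint ranges: [-177.97, 177.97], [-48.28, 115.42], [12.27, 149.76], [-77.06, 257.06], [2.81, 150.46], [-146.56, 146.56]. Speed limits (degrees/s): [147.25, 147.25, 180, 180, 180, 180].

## Interface

Orientations are given as [roll, pitch, yaw] about the fixed x, y, z axes, in that order (R = Rz(yaw) Ry(pitch) Rx(roll)).
In Python, from workcell import state, grab_frame, camera_params, job_done, nose_length gives the robot as it stands.
- The arm moves only by the tool step_arm, never from a script. Its argument "plan" is a list that holds one entry, the list of rows, each a list of 5 numbers: the shift along the tool's x, y, z in cm, then the turn about the tool's z in rad, then the opening, from 0 (shut) to 1 (fully open). In form: [[[x, y, z, turn, gripper], ...]]. A call has 1 to 20 rows; each row is the pose to reach, as a shift and turn from the pose commanded when the call began, along the tool's axes at that moment; what a row does not reach only later rows make up. A row lasts 1/8 s, in which the tool goes at most 62.5 mm and 10.7 degrees, less where a joint would pass 70% of its speed; a pose out of reach is approached as far as the arm can. A call with a gripper value outside its range is refused whole. The fingers move at their own pace and stop on an object; "newtons" is the grip in N (left out, the last holds). Time passes only in rows, so rows that repeat a pose let the fingers close. It gives the time, the measured TCP pose, the force, the opening and the grip force at its end, in the units of the state.
- state(): the state, without advancing time (a new reading comes with each control period).
- grab_frame(name): name is "side" or "top"; returns the picture (420x560x3 uint8, blue, green, red); there is no depth.
- camera_params(name): a dict with "camera_matrix" (3x3 intrinsics, pixels), "R" (3x3) and "t" (3): a world point X has camera coordinates R X + t. Camera axes: x right, y down, z forward; pixel columns grow to the right and rows downward; lengths in mm; the calibration is good to about 2 mm. A picture is of the moment at which its call begins. camera_params takes no time and is no camera call.
- job_done(): hands the job in; it is judged then, once.
The state is a dict: "time_s": time; "qpos": joint angles; "qvel": joint speeds; "effort": joint torques, N m; "ee_pos": TCP position; "ee_rot": TCP orientation; "force": force on the tool from outside, world axes, zero at the start; "torque": the same for the moment, N m; "gripper_width": finger opening in mm; "gripper_force": force on a finger pad.
Only numpy, scipy, OpenCV 4.12 (cv2) and the standard library are available. Lean on these libraries where they do the work, as an engineer would, in place of code of your own. Each camera call takes 0.05 s, during which the arm holds its last target. There are 200 camera calls.

## Working session

There is one attempt and no reset: what is moved stays moved. The work goes in short steps, Python scripts to look and compute and a tool call to move; the robot and the scene stay as the last step left them, time stands still between calls to the robot, and variables do not carry over. Pictures are saved under pics/ and viewed, at most 10 in all, crops included, and the job is handed in when it is done.

Besides the shell and the picture viewer there is one more tool, called after "Emit:" by a JSON object that holds its "op" and its "data", one argument or row to a line. step_arm: Moves the arm, as the interface text tells. Its arguments: {"type":"object","properties":{"plan":{"type":"array","items":{"type":"array","items":{"type":"array","items":{"type":"number"}}}},"newtons":{"type":"number"}},"required":["plan"]}

```bash
mkdir -p pics; ls; python3 - <<'E'
from workcell import *
import cv2
print(state(), nose_length() if callable(nose_length) else nose_length)
for n in("side","top"):
    cv2.imwrite(f"pics/{n}0.png",grab_frame(n)); p=camera_params(n); print(n,p)
E
```

```text
pics
{'time_s': 0.0, 'qpos': array([-6.84685356e+01,  1.83520612e+01,  8.97077640e+01,  5.05563665e-04,
        7.20391156e+01, -1.14774093e+00]), 'qvel': array([ 0.02165388,  0.065333  , -0.05752041, -0.00186661, -0.08356012,
       -0.04969905]), 'effort': array([-5.25350319e-03, -4.12480867e+01, -2.31978053e+01,  7.23429909e-02,
        4.56997391e-02, -1.32748610e-04]), 'ee_pos': array([ 221.52384448, -530.12535192,  235.10679383]), 'ee_rot': array([-1.79901089e+02, -2.46239584e-03,  2.26790469e+01]), 'force': array([ 0.45150992, -0.35138926, -0.42237892]), 'torque': array([ 0.01500711,  0.03422529, -0.04361675]), 'gripper_force': 0.0, 'gripper_width': 91.22081859093122} 22.0
side {'camera_matrix': array([[541.5683601 ,   0.        , 276.06168619],
       [  0.        , 541.5683601 , 217.17027783],
       [  0.        ,   0.        ,   1.        ]]), 'R': array([[ 0.99974159, -0.00143844,  0.02268643],
       [ 0.01898039, -0.49638014, -0.86789775],
       [ 0.01250952,  0.86810408, -0.49622457]]), 't': array([-500.97645363,   52.11841437, 1682.5023102 ])}
top {'camera_matrix': array([[461.87519687,   0.        , 283.21637391],
       [  0.        , 461.87519687, 200.5756602 ],
       [  0.        ,   0.        ,   1.        ]]), 'R': array([[ 0.00462837, -0.99997879, -0.00458256],
       [-0.98514369, -0.00377291, -0.17169067],
       [ 0.17166973,  0.00530913, -0.98514025]]), 't': array([ -66.42645526,  514.99078862, 1449.42137754])}
```

View pics/side0.png

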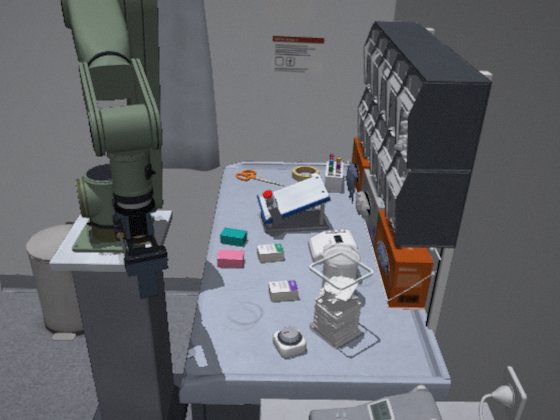

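View pics/top0.png

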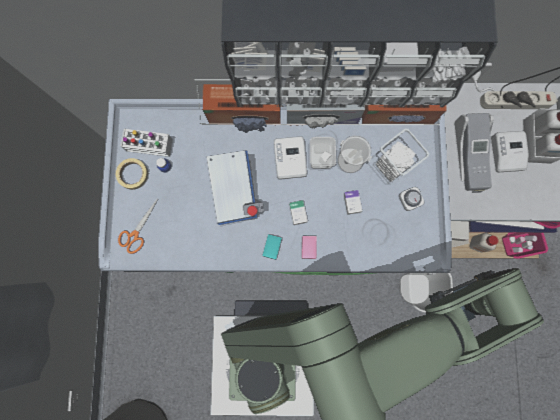

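The side view shows the green carton at about (271,253), the purple at (284,291), the knob at (268,195) and the plate at (295,200). In the top view the green carton is at (298,212), purple at (353,202), the knob at (252,211), and the plate runs from (208,155) to (257,222). Next I'll measure the cartons, the knob and the plate corners.

```bash
cat > h.py <<'E'
import numpy as np, cv2
from workcell import *
from scipy.spatial.transform import Rotation as Rot
P={n:camera_params(n) for n in("side","top")}
def ray(n,uv):
    p=P[n]; R=np.array(p["R"]); t=np.array(p["t"]); d=np.linalg.inv(p["camera_matrix"])@[uv[0],uv[1],1]
    return -R.T@t, R.T@d
def onz(n,uv,z):
    c,d=ray(n,uv); return c+d*(z-c[2])/d[2]
def tri(a,b):
    c1,d1=ray("side",a); c2,d2=ray("top",b)
    s=np.linalg.lstsq(np.c_[d1,-d2],c2-c1,rcond=None)[0]; p,q=c1+s[0]*d1,c2+s[1]*d2
    return (p+q)/2,np.linalg.norm(p-q)
def proj(n,X):
    p=P[n]; v=p["camera_matrix"]@(np.array(p["R"])@X+p["t"]); return v[:2]/v[2]
def blobs(m,amin=8):
    n,l,s,c=cv2.connectedComponentsWithStats(m.astype(np.uint8)); return [(s[i,4],c[i].round(1)) for i in range(1,n) if s[i,4]>=amin]
E
python3 - <<'E'
from h import *
for n,(x0,y0,w,h) in dict(side=(215,165,130,110),top=(195,135,125,100)).items():
    im=cv2.imread(f"pics/{n}0.png"); hsv=cv2.cvtColor(im,cv2.COLOR_BGR2HSV); H,S,V=[hsv[...,i].astype(int) for i in range(3)]
    roi=np.zeros(H.shape,bool); roi[y0:y0+h,x0:x0+w]=1
    print(n,"red",blobs(roi&((H<8)|(H>172))&(S>130)&(V>70)),"green",blobs(roi&(H>45)&(H<80)&(S>80)))
    wm=roi&(S<25)&(V>180); print("white",blobs(wm,40))
    cv2.imwrite(f"pics/{n}crop.png",cv2.resize(im[y0:y0+h,x0:x0+w],None,fx=6,fy=6,interpolation=cv2.INTER_CUBIC))
E
```

```text
side red [(np.int32(57), array([267.2, 193.6]))] green [(np.int32(20), array([330.4, 167.6]))]
white [(np.int32(1160), array([300.1, 193.2])), (np.int32(96), array([264.6, 207.2])), (np.int32(697), array([326.7, 244.1])), (np.int32(156), array([266.1, 248.5])), (np.int32(97), array([338.3, 259.6])), (np.int32(45), array([314.7, 268.9]))]
top red [(np.int32(67), array([251.9, 210.1]))] green [(np.int32(59), array([297. , 204.1]))]
white [(np.int32(957), array([290.4, 157.4])), (np.int32(68), array([233. , 143.1])), (np.int32(175), array([315. , 154.6])), (np.int32(2453), array([228.9, 184.1])), (np.int32(40), array([199.6, 203.4])), (np.int32(205), array([298.7, 214.9])), (np.int32(62), array([235. , 228.6])), (np.int32(41), array([219.3, 227.3]))]
```

View pics/sidecrop.png

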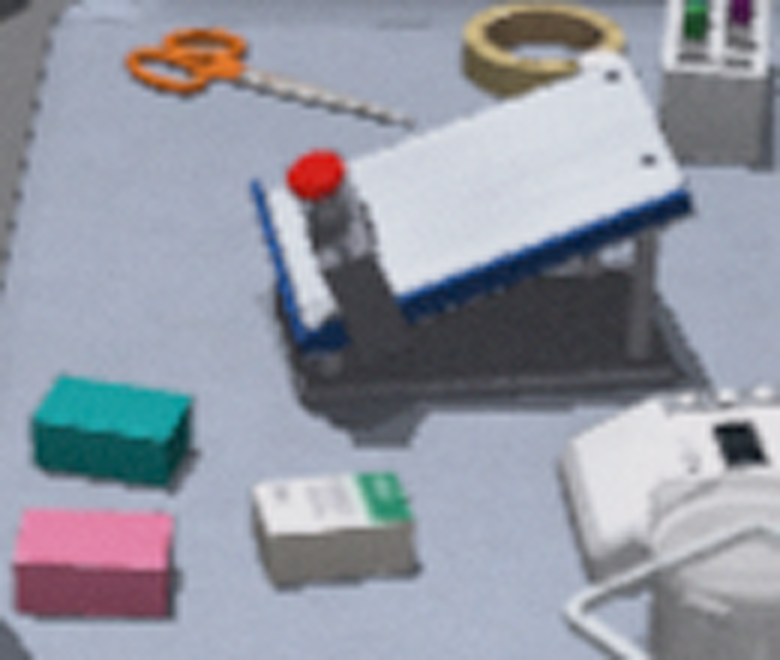

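View pics/topcrop.png

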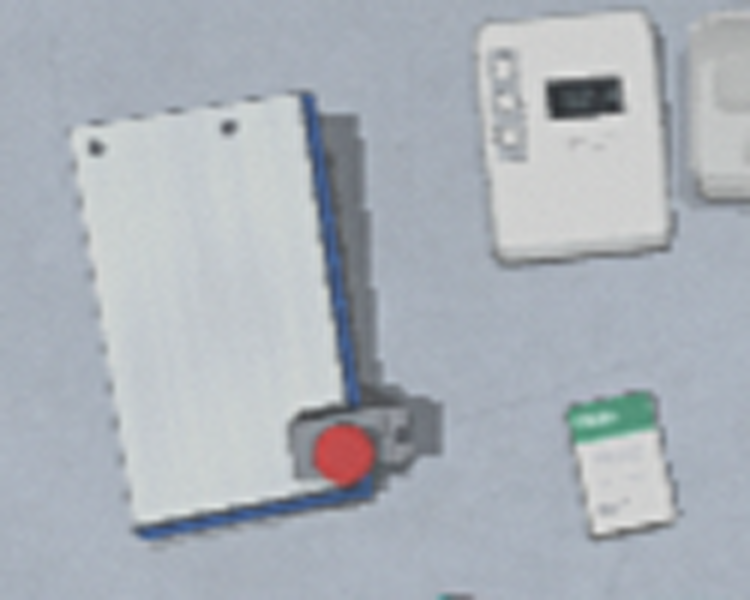

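The crops show the knob at side (267,194) and top (252,210). The plate's upper-left corner is at top (207.5,156) and side (317,174), and its lower-left corner at top (217,222.5). The green carton's top corners are at side (257,245), (281,243), (284,251) and (258,255).

```bash
cat >> h.py <<'E'
def platepose(q):
    R=(Rot.from_euler("z",q[2],degrees=True)*Rot.from_euler("y",-20,degrees=True)*Rot.from_euler("x",15,degrees=True)).as_matrix()
    return R,np.array([q[0],q[1],34.])
E
python3 - <<'E'
from h import *
from scipy.optimize import least_squares
c=lambda n,x,y:((215 if n=="side" else 195)+(x+.5)/6-.5,(165 if n=="side" else 135)+(y+.5)/6-.5)
K,e=tri((267.2,193.6),(251.9,210.1)); print("knob",K,e)
obs=[("top",(251.9,210.1),(36,23.5,93)),("side",(267.2,193.6),(36,23.5,92)),("top",c("top",75,128),(212,122,0)),("side",c("side",612,53),(212,122,0)),("top",c("top",133,523),(0,122,0)),("top",c("top",304,95),(212,0,7))]
def res(q):
    R,o=platepose(q); return np.concatenate([proj(n,o+R@np.array(X))-uv for n,uv,X in obs])
s=least_squares(res,[450,0,8]); print("plate",s.x,s.fun.round(1).reshape(-1,2).tolist())
R,o=platepose(s.x)
for nm,X in dict(home=(36,23.5,15.8),rel=(136,67.5,15.8),knob=(36,23.5,96)).items(): print(nm,o+R@np.array(X))
print("n",R[:,2])
for lst,n in [([(252,483),(398,470),(413,520),(258,540)],"side"),([(568,408),(652,392),(677,520),(593,538)],"top")]:
    w=np.array([onz(n,c(n,*p),31) for p in lst])[:,:2]
    print(n,w.round(0).tolist(),w.mean(0)); 
    a=[np.degrees(np.arctan2(*(w[j]-w[i])[::-1])) for i,j in((0,1),(3,2),(0,3),(1,2))];print(np.round(a,1))
im=cv2.imread("pics/top0.png").astype(int)
E
```

```text
knob [470.44241126  29.88074889 135.71574621] 1.3575796901774437
plate [467.89374299  29.97864071   8.26191034] [[0.3, 0.2], [-0.6, 0.2], [-0.9, 0.3], [2.0, 1.0], [0.3, 0.9], [-0.3, -0.0]]
home [491.47309866  52.2075732   66.36940757]
rel [574.50530395 107.21074824 111.27267717]
knob [468.23550719  27.85837515 139.16481194]
n [-0.28974553 -0.30360596  0.90767337]
side [[443.0, -97.0], [515.0, -83.0], [521.0, -127.0], [447.0, -147.0]] [ 481.67006716 -113.6579865 ]
[ 11.3  14.9 -85.  -81.3]
top [[511.0, -84.0], [520.0, -130.0], [450.0, -143.0], [440.0, -98.0]] [ 480.25518087 -113.4491752 ]
[ -78.8  -77.6 -169.1 -169.3]
```

Emit:
{"op": "step_arm", "data": {
  "plan": [
    [[40,-28.5,8,0.2,1],[40,-28.5,8,0.2,1],[40,-28.5,8,0.2,1],[40,-28.5,8,0.2,1],[40,-28.5,8,0.2,1],[40,-28.5,8,0.2,1],[40,-28.5,8,0.2,1],[40,-28.5,8,0.2,1],[40,-28.5,8,0.2,1],[40,-28.5,8,0.2,1],[40,-28.5,14,0.2,1],[40,-28.5,14,0.2,1],[40,-28.5,14,0.2,1]]
  ],
  "newtons": 8
}}

```text
time_s: 1.72
ee_pos: [481.4, -114.6, 97.3]
ee_rot: [179.9, -0.1, 11.1]
force: [-0.2, -0.1, -0.1]
gripper_width: 91.4
gripper_force: 0.0
```

```bash
cat >> h.py <<'E'
def go(p,yaw):
    s=state(); a=np.radians(s["ee_rot"][2]); d=np.array(p)-s["ee_pos"]
    tx=np.array([np.cos(a),np.sin(a)]); ty=np.array([np.sin(a),-np.cos(a)])
    print("cm",np.round([d[:2]@tx/10,d[:2]@ty/10,-d[2]/10],2),"turn",round(-np.radians(yaw-s["ee_rot"][2]),3))
E
python3 - <<'E'
from h import *
s=state();print(s["time_s"],s["ee_pos"],s["ee_rot"]);go((481,-113.5,32),11)
cv2.imwrite("pics/t1.png",cv2.resize(grab_frame("side")[165:275,215:345],None,fx=6,fy=6))
E
```

```text
1.725 [ 481.36693875 -114.60901954   97.28541318] [ 1.79949036e+02 -8.66136592e-02  1.11124072e+01]
cm [-0.01 -0.12  6.53] turn 0.002
```

View pics/t1.png

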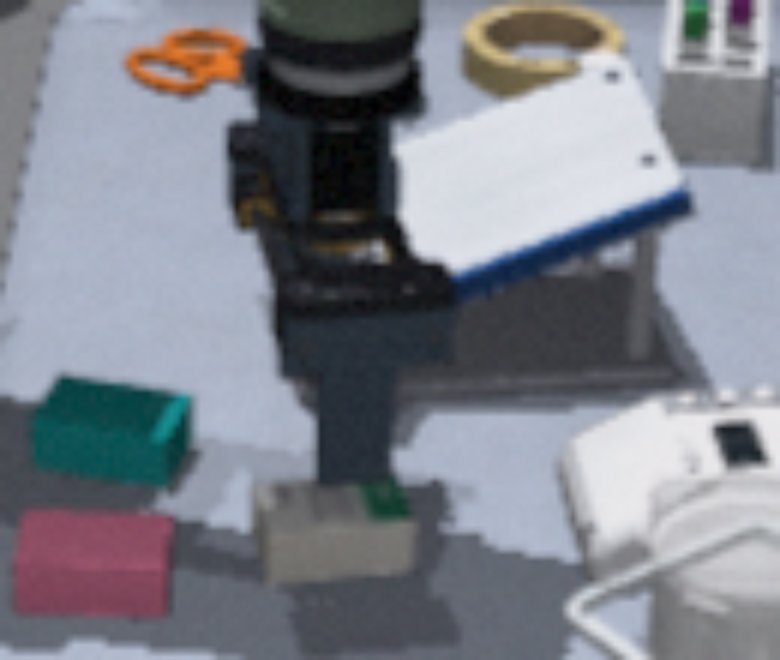

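The gripper hangs square over the green carton, with the finger just above it at crop (355,480). Next I descend and grip.

Emit:
{"op": "step_arm", "data": {
  "plan": [
    [[0,-0.1,3.5,0,1],[0,-0.1,6.5,0,1],[0,-0.1,6.5,0,1],[0,-0.1,6.5,0,0.3],[0,-0.1,6.5,0,0.3],[0,-0.1,6.5,0,0.3],[0,-0.1,6.5,0,0.3],[0,-0.1,6.5,0,0.3]]
  ],
  "newtons": 8
}}

```text
time_s: 2.78
ee_pos: [480.8, -112.4, 31.1]
ee_rot: [180.0, -0.0, 11.2]
force: [-0.1, 0.2, 1.5]
gripper_width: 46.8
gripper_force: 8.0
```

Emit:
{"op": "step_arm", "data": {
  "plan": [
    [[0,0,-5,0.05,0.3],[0,0,-11,0.05,0.3],[0,0,-17,0.05,0.3],[4,-6,-18,0.05,0.3],[7.5,-11,-18,0.05,0.3],[11,-16,-18,0.05,0.3],[13.5,-19.7,-18,0.05,0.3],[13.5,-19.7,-18,0.05,0.3],[13.5,-19.7,-16,0.05,0.3],[13.5,-19.7,-14,0.05,0.3],[13.5,-19.7,-14,0.05,0.3]]
  ],
  "newtons": 8
}}

```text
time_s: 4.15
ee_pos: [573.1, 106.0, 169.2]
ee_rot: [180.0, 0.3, 8.3]
force: [-0.7, -0.2, 0.0]
gripper_width: 47.0
gripper_force: 8.0
```

```bash
python3 - <<'E'
from h import *
s=state();print(s["force"]);go((574.5,107.2,145),8.3)
a=cv2.resize(grab_frame("side")[140:240,240:350],(770,700)); cv2.imwrite("pics/t2.png",a[:600])
E
```

```text
[-0.66223502 -0.15116233  0.04614005]
cm [ 0.15 -0.1   2.42] turn 0.0
```

View pics/t2.png

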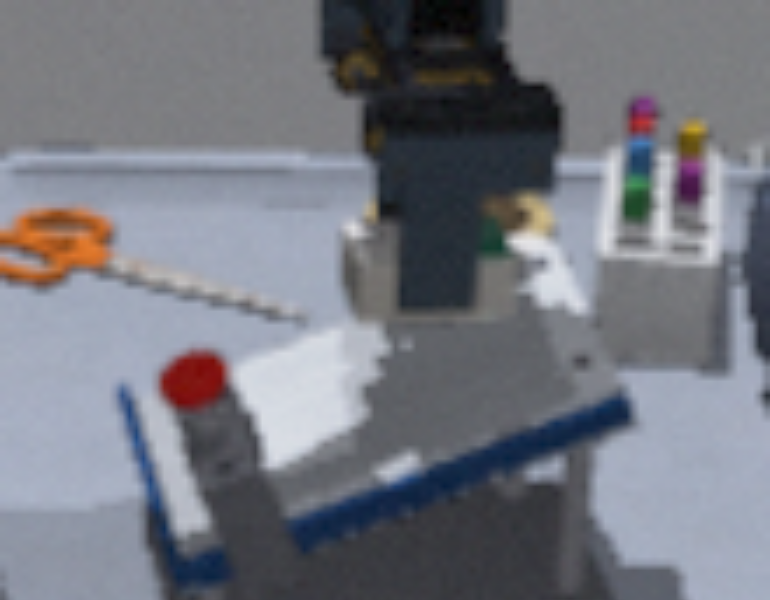

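The carton is held level over the upper plate, clear of the stamp, with the finger at crop (440,250). Next I'll press it lightly onto the slope so it tilts between the pads.

Emit:
{"op": "step_arm", "data": {
  "plan": [
    [[0.1,-0.1,1.2,0,0.3],[0.1,-0.1,2.0,0,0.3],[0.1,-0.1,2.4,0,0.3],[0.1,-0.1,2.6,0,0.3],[0.1,-0.1,2.8,0,0.3],[0.1,-0.1,3.0,0,0.3],[0.1,-0.1,3.0,0,0.3]]
  ],
  "newtons": 4
}}

```text
time_s: 5.08
ee_pos: [575.7, 108.2, 140.9]
ee_rot: [180.0, -0.0, 8.4]
force: [-0.0, -0.3, 1.5]
gripper_width: 46.7
gripper_force: 4.0
```

Emit:
{"op": "step_arm", "data": {
  "plan": [
    [[0,0,0.2,0,0.3],[0,0,0.4,0,0.3],[0,0,0.5,0,0.3],[0,0,0.5,0,0.3]]
  ],
  "newtons": 3
}}

```text
time_s: 5.58
ee_pos: [575.7, 108.3, 135.8]
ee_rot: [-180.0, 0.0, 8.4]
force: [-0.3, -0.9, -0.3]
gripper_width: 46.7
gripper_force: 3.0
```

```bash
python3 - <<'E'
from h import *
a=cv2.resize(grab_frame("side")[140:240,240:350],(770,700)); cv2.imwrite("pics/t3.png",a[:600])
E
```

```text
(no output)
```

View pics/t3.png

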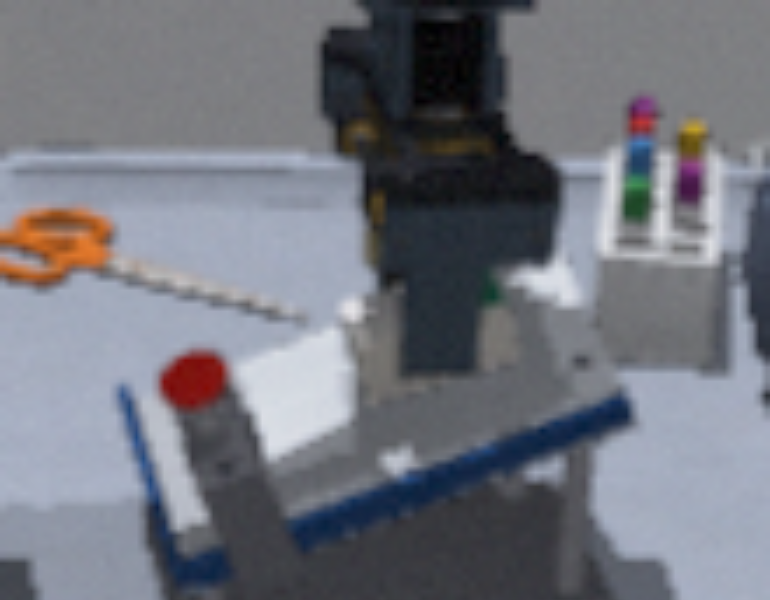

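The carton has tilted to about the slope, its lower edge running from crop (360,410) to (510,360). I release now.

Emit:
{"op": "step_arm", "data": {
  "plan": [
    [[0,0,-0.5,0,1],[0,0,-2.5,0,1],[0,0,-6.5,0,1],[0,0,-9,0,1],[0,0,-9,0,1],[0,0,-9,0,1],[0,0,-9,0,1],[0,0,-9,0,1],[0,0,-9,0,1],[0,0,-9,0,1],[0,0,-9,0,1],[0,0,-9,0,1]]
  ]
}}

```text
time_s: 7.12
ee_pos: [575.7, 108.2, 226.0]
ee_rot: [180.0, -0.0, 8.4]
force: [0.8, -0.1, 0.3]
gripper_width: 91.3
gripper_force: 0.0
```

```bash
python3 - <<'E'
from h import *
a=cv2.resize(grab_frame("side")[175:240,250:320],(630,585)); cv2.imwrite("pics/t4.png",a)
s=state();print(s["time_s"],s["ee_pos"],s["ee_rot"],s["force"]);go((468.2,27.9,200),8.3)
E
```

```text
7.175 [575.63802524 108.23174493 225.98762866] [ 1.79995640e+02 -6.45672429e-03  8.35133710e+00] [-0.27135167 -0.09597543  0.42192918]
cm [-11.8    6.39   2.6 ] turn 0.001
```

View pics/t4.png

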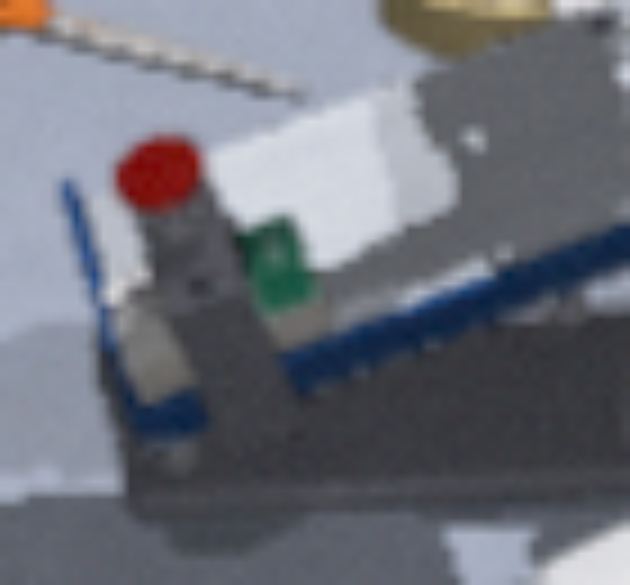

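The carton sits in the corner under the stamp, with its green end at crop (280,265). I'll check that against the projected home corners while moving the closed gripper above the knob.

Emit:
{"op": "step_arm", "data": {
  "plan": [
    [[-6,3.3,0,0,0],[-12.4,6.9,0,0,0],[-12.4,6.9,0,0,0],[-12.4,6.9,2,0,0],[-12.4,6.9,4.3,0,0],[-12.4,6.9,4.3,0,0],[-12.4,6.9,4.3,0,0]]
  ],
  "newtons": 30
}}

```text
time_s: 8.05
ee_pos: [464.0, 22.2, 183.7]
ee_rot: [180.0, -0.1, 8.4]
force: [0.3, -0.6, 0.1]
gripper_width: 23.9
gripper_force: 0.0
```

```bash
python3 - <<'E'
from h import *
R,o=platepose([467.9,30,8.26])
for X in((72,0,31.6),(72,47,31.6),(72,0,0),(0,0,31.6)): u=proj("side",o+R@np.array(X)); print(X,((u-[250,175]+.5)*9-.5).round())
s=state();print(s["time_s"],s["force"],s["gripper_width"]);go((462.4,21.8,181),8.3)
a=cv2.resize(grab_frame("side")[150:225,240:330],(720,600)); cv2.imwrite("pics/t5.png",a)
E
```

```text
(72, 0, 31.6) [316. 300.]
(72, 47, 31.6) [285. 210.]
(72, 0, 0) [339. 360.]
(0, 0, 31.6) [119. 373.]
8.05 [ 0.3092555  -0.60921065  0.10688813] 23.875615183508074
cm [-0.16  0.01  0.27] turn 0.001
```

View pics/t5.png

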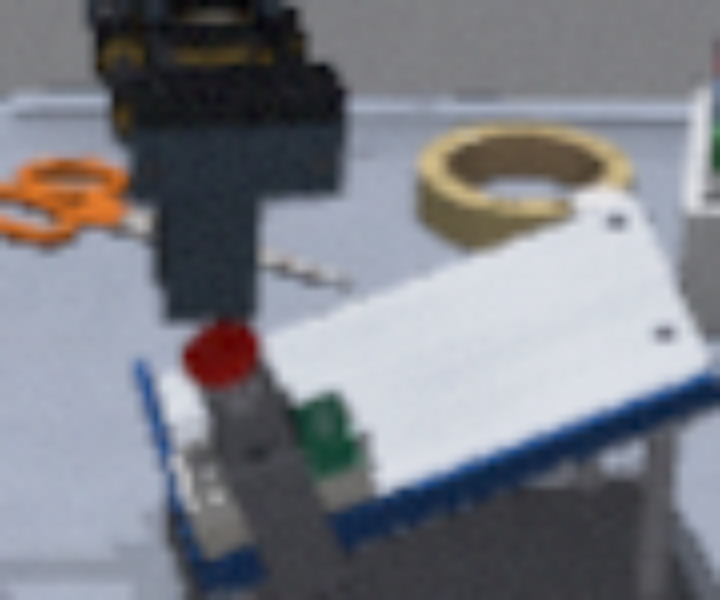

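The carton matches the projected home corners to within a pixel. The closing fingers are right above the knob, which is at crop (222,355). Now I press slowly along the plate normal.

Emit:
{"op": "step_arm", "data": {
  "plan": [
    [[-0.2,0,0,0,0],[-0.2,0,0,0,0],[-0.03,-0.13,0.46,0,0],[0.13,-0.26,0.91,0,0],[0.3,-0.39,1.37,0,0],[0.3,-0.39,1.37,0,0],[0.3,-0.39,1.37,0,0]]
  ]
}}

```text
time_s: 8.98
ee_pos: [465.4, 26.3, 169.2]
ee_rot: [180.0, 0.0, 8.4]
force: [-1.0, -0.9, -0.0]
gripper_width: 0.5
gripper_force: 0.0
```

Emit:
{"op": "step_arm", "data": {
  "plan": [
    [[0.1,-0.08,0.27,0,0],[0.2,-0.16,0.54,0,0],[0.2,-0.16,0.54,0,0]]
  ]
}}

```text
time_s: 9.35
ee_pos: [467.3, 28.1, 163.8]
ee_rot: [180.0, -0.0, 8.4]
force: [-0.0, -0.1, 1.0]
gripper_width: 0.5
gripper_force: 0.6
```

Emit:
{"op": "step_arm", "data": {
  "plan": [
    [[0.1,-0.08,0.27,0,0],[0.1,-0.08,0.27,0,0],[0.1,-0.08,0.27,0,0]]
  ]
}}

```text
time_s: 9.72
ee_pos: [468.1, 29.0, 161.2]
ee_rot: [180.0, -0.0, 8.4]
force: [0.1, -1.6, 2.5]
gripper_width: 0.5
gripper_force: 0.9
```

Emit:
{"op": "step_arm", "data": {
  "plan": [
    [[0.1,-0.08,0.27,0,0],[0.1,-0.08,0.27,0,0],[0.1,-0.08,0.27,0,0]]
  ]
}}

```text
time_s: 10.1
ee_pos: [469.0, 29.9, 158.6]
ee_rot: [180.0, -0.0, 8.4]
force: [-0.5, -1.4, 2.5]
gripper_width: 0.4
gripper_force: 1.6
```

Emit:
{"op": "step_arm", "data": {
  "plan": [
    [[0.07,-0.05,0.18,0,0],[0.07,-0.05,0.18,0,0],[0.07,-0.05,0.18,0,0]]
  ]
}}

```text
time_s: 10.48
ee_pos: [469.6, 30.4, 156.9]
ee_rot: [180.0, -0.0, 8.4]
force: [-2.1, -1.9, 5.4]
gripper_width: 0.6
gripper_force: 2.9
```

Emit:
{"op": "step_arm", "data": {
  "plan": [
    [[0.07,-0.05,0.18,0,0],[0.07,-0.05,0.18,0,0],[0.07,-0.05,0.18,0,0]]
  ]
}}

```text
time_s: 10.85
ee_pos: [470.0, 30.9, 155.5]
ee_rot: [180.0, -0.0, 8.4]
force: [-1.8, -2.7, 8.2]
gripper_width: 0.5
gripper_force: 4.1
```

Axial force is about 8.8 N, inside the 8 to 10 N range. I hold there, then retreat along the normal.

Emit:
{"op": "step_arm", "data": {
  "plan": [
    [[0,0,0,0,0],[0,0,0,0,0],[0,0,0,0,0],[0,0,0,0,0],[0,0,0,0,0],[0,0,0,0,0],[0,0,0,0,0],[0,0,0,0,0]]
  ]
}}

```text
time_s: 11.85
ee_pos: [470.1, 30.9, 155.5]
ee_rot: [180.0, -0.0, 8.4]
force: [-2.7, -1.6, 7.8]
gripper_width: 0.4
gripper_force: 4.1
```

Emit:
{"op": "step_arm", "data": {
  "plan": [
    [[-0.17,0.13,-0.45,0,0],[-0.33,0.26,-0.91,0,0],[-0.5,0.39,-1.36,0,0],[-0.83,0.65,-2.3,0,0],[-0.83,0.65,-5,0,0],[-0.83,0.65,-9,0,0],[-8,0.65,-11,0,0],[-8,6,-11,0,0],[-8,12,-11,0,0],[-8,12,-11,0,0],[-8,12,-11,0,0]]
  ]
}}

```text
time_s: 13.22
ee_pos: [408.0, -98.9, 264.8]
ee_rot: [-179.9, 0.0, 8.3]
force: [-0.6, -0.1, -0.4]
gripper_width: 0.7
gripper_force: 0.0
```

```bash
python3 - <<'E'
from h import *
a=cv2.resize(grab_frame("side")[175:240,250:320],(630,585)); cv2.imwrite("pics/t6.png",a)
E
```

```text
(no output)
```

View pics/t6.png

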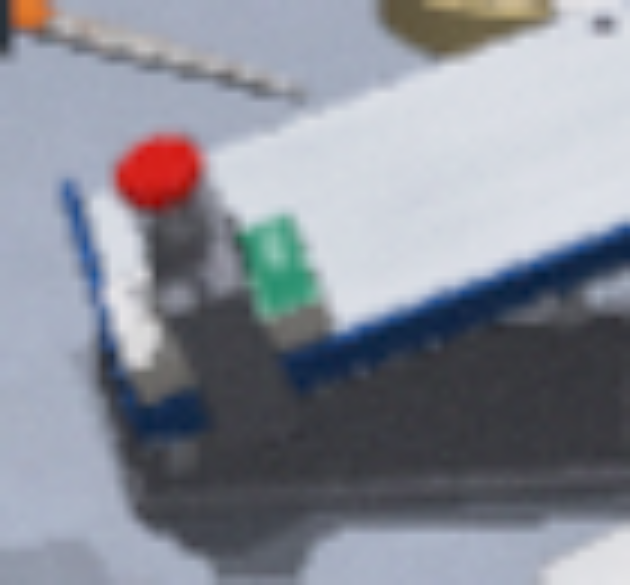

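The knob is back at its original place, crop (160,172), and the carton is still home with its green end at crop (285,262).

```bash
python3 -c "
from workcell import *
print(job_done())"
```

```text
the job is handed in; nothing more can be done
None
```

The green carton slid home against both fences, was stamped with about 8.5 N on the knob for a little over a second, and the stamp sprang back up; I handed the job in at about 13 s, and no verdict came back.

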